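# Seat an angle bracket in a drill jig and latch it

## Robot

A 6-joint arm with a two-finger parallel gripper is mounted at the origin on the work surface. World frame = base frame: x ahead of the robot, y to its left, z up, the work surface at z = 0. Lengths are in m, angles in rad, forces in N, time in s.
With the tool pointing down it reaches from about 0.3 to 0.775 m from the base axis. Payload 14.6 kg.
Tool frame: the origin (TCP) lies on the centre line of the jaws, within the pads' length; the fingertips stand 19 mm ahead of it and the grasp point (between the pads) is the TCP; z points along the fingers, y is the direction in which the jaws open and shut (so a half turn about z gives the same grasp; the last joint's range is limited). The gripper opens to 94 mm and grips with 3 to 60 N. Pads are 16 mm wide; open, the fingers measure 119 mm over their backs; the gripper's body (75 mm by 177 mm) begins 78 mm behind the grasp point.
Start: joints at [1.121, 0.3, 1.521, -0, 1.321, -0.067], TCP at [0.205, 0.51, 0.224] pointing down, gripper open.
Joint ranges: [-3.03, 3.03], [-0.79, 2.21], [0.23, 2.52], [-1.04, 4.18], [0, 3.07], [-2.55, 2.55]. Speed limits (rad/s): [2.22, 2.22, 2.57, 3.14, 3.14, 3.14].

## Interface

Orientations are given as [roll, pitch, yaw] about the fixed x, y, z axes, in that order (R = Rz(yaw) Ry(pitch) Rx(roll)).
In Python, from station import ctrl gives the robot as it stands. The module is installed in compiled form; this text tells all that it offers.
- The arm moves only by the shell command python3 -m creep 'ROWS' [FORCE]. ROWS is a JSON object of lists of equal length, an entry for each row: "translation": the shift along the world's x, y, z in mm, a list of three; "yaw": the turn about the world's z in rad; "gripper": the closure in counts, from 0 (fully open) to 255 (shut). A call has 1 to 5 rows; each row is the pose to reach, as a shift and turn from the pose measured when the call began; what a row does not reach only later rows make up. A row lasts 1/12 s, in which the tool goes at most 41.7 mm and 7.16 degrees, less where a joint would pass 70% of its speed; a pose out of reach is approached as far as the arm can. A call with a gripper value outside its range is refused whole. The fingers move at their own pace and stop on an object; FORCE is the grip in N (left out, the last holds). Time passes only in rows, so rows that repeat a pose let the fingers close. It gives the time, the measured TCP pose, the force and the opening at its end, in the units of the state.
- ctrl.get_obs(): the state, without advancing time (a new reading comes with each control period).
- ctrl.camera(name): name is "side" or "top" or "wrist"; returns a dict with "pixels" (400x640x3 uint8, red, green, blue), "depth" (400x640 float32, m along the optical axis (not along the pixel's ray), 0 where there is no reading), "fx", "fy", "cx", "cy" (pixels), "dist" ([k1, k2, p1, p2, k3] as OpenCV has them; the pictures are not rectified), "R" (3x3) and "t" (3): a world point X has camera coordinates R X + t; the wrist camera has in their place "tool_from_camera" (4x4, takes a point from camera to tool coordinates, whose origin is the TCP and whose axes are the flange's). Camera axes: x right, y down, z forward; pixel columns grow to the right and rows downward; lengths in m; the calibration is good to about 2 mm. A picture is of the moment at which its call begins: read the wrist's pose just before it.
- ctrl.hand_in(): hands the job in, once; it reports no verdict.
The state is a dict: "time_s": time; "qpos": joint angles; "joint_vel": joint speeds; "tau": joint torques, N m; "ee_pos": TCP position; "eef_rot": TCP orientation; "force": force on the tool from outside, world axes, zero at the start; "moment": the same for the moment, N m; "grip_width": finger opening in m.
Only numpy, scipy, OpenCV 4.12 (cv2) and the standard library are available. Lean on these libraries where they do the work, as an engineer would, in place of code of your own. Each camera call takes 0.05 s, during which the arm holds its last target. There are 200 camera calls.

## Task

Load the steel angle bracket into the drill jig for re-drilling: set it flat on the worktop in the jig's flared mouth, flat base leading and upright leg trailing, and slide it in so that the guide rails centre it, then lean on it with roughly 15 N for about a second so that it bears fully home on the end stop, wherever that happens to be set. Once it is in the guides, never press or squeeze it, in any direction, with as much as 25 N. Only then swing the latch bar fully shut behind the bracket, and let go. Leave the ramekin and the hex key where they are.

Things in the scene. Friction and masses are not known exactly. Their poses are not given: they have to be found in the camera images.
- jig: Fixed aluminium drill jig, all rigid. Origin: on the worktop, on the centre line, at the inner end of the throat; x runs along the centre line INTO the jig (the push direction), y left, z up. Two guide rails 14 mm high, 10 mm thick, form a straight throat, inner faces at y = +-21.5 mm, from x = -75 mm to 0, and a flared mouth in front of it. No floor: parts slide on the worktop.
- jig_mouth (a point): Middle of the open end of the jig's flared mouth, on the worktop, at x = -130 mm of the jig; axes as the jig. The rails' inner faces are here at y = +-48 mm and converge straight to +-21.5 mm at 55 mm further in.
- drill_bush (a point): Centre of the top of the round drill bush, 30 mm above the worktop, on the bridge over the throat. The bridge spans x = -44 to -12 mm of the jig, 14 to 20 mm above the worktop, so the bracket (base 8 mm thick) can only get to the stop by sliding in under it.
- end_stop: Rigid steel block at the inner end of the throat with an adjustable stop pad on it, 36 mm wide and 12 mm high, that the bracket's nose meets. Origin and axes as jig. The pad is clamped with its face anywhere from x = -18 to 0 mm, differently each time and NOT measured: feel for it. Friction under the bracket (about 0.6) takes part of a push, more if the pusher bears down on it.
- bracket_leg (a point): Centre of the upright leg of the loose steel angle bracket (about 0.33 kg), 29 mm above its underside. Leg: 8 mm thick (x), 40 wide (y), top at 50 mm; grip it across its thickness. A flat base runs from its bottom to 86 mm ahead (+x) of this point; z up. Home: x = -104 to -86, y = 0 mm of the jig. If not gripped, push it low on the leg, under 20 mm height, or it may tip up at the stop.
- bracket_nose (a point): Middle of the front edge of the bracket's base, 4 mm above its underside; axes as bracket_leg. The base is 90 mm long over all, 40 wide, 8 thick, front corners rounded to 8 mm. Fully home it touches the stop pad: x between -18 and 0, y = 0 mm of the jig (side play 1.5 mm each way).
- latch (a joint): Angle of the latch bar about its upright pivot (rad): 0 = wide open, the bar points to -x of the jig and 30 degrees outwards (+y). Grows anticlockwise from above to 2.094 = shut at its own stop: the bar points to -y, across and 2 to 20 mm behind the leg of a bracket that is home. Starts at 0 to 0.5. Light friction (about 1 N at the peg), stays where left.
- latch_pivot (a point): Pivot axis of the latch, on the worktop, at x = -116, y = +60 mm of the jig. The bar is 12 mm wide, 16 to 24 mm above the worktop (over the rails) and reaches 78 mm from this axis.
- latch_peg (a point): Upright round black peg near the bar's end, 14 mm thick, from 24 to 54 mm above the worktop, 62 mm from the pivot; this point is on its axis at 39 mm height. Push it sideways to swing the latch.
- ramekin_mid (a point): Bystander: loose white ceramic ramekin, 78 mm across, 42 mm high, holding cam locks; point half-way up.
- hex_key_mid (a point): Bystander: loose hex key with a black handle 105 x 30 x 20 mm and a thin steel shaft reaching 155 mm to its +x from this point, the middle of the handle.
There are look-alikes about, which are no part of the job. Of the things that look like the part that bears bracket_leg, the smallest one is meant.

How it is judged:
On the way:
1. with the latch still open, the bracket is slid home, centred and flat, and pressed against the end stop with more than 2 N for 0.3 s (x of bracket_nose in the frame of jig between -0.0205 and 0.0025 m and y of bracket_nose in the frame of jig between -0.003 and 0.003 m and angle between the x axis of bracket_nose and the x axis of jig, either way round below 0.07 rad and angle between bracket_nose's own z axis and vertical below 0.05 rad and height (world z) of bracket_nose below 0.008 m and contact force between bracket and end_stop above 2 N and value of joint latch below 1.2 rad), for 0.3 s.
At the end, for the whole second after the job is handed in: The bracket lies flat and at rest in the jig, its nose 20.5 mm before to 2.5 mm past the inner end of the throat (the stop's span) and within 3 mm of the centre line, aligned within 0.07 rad, and the latch is shut behind it (angle above 1.98 rad) (x of bracket_nose in the frame of jig between -0.0205 and 0.0025 m and y of bracket_nose in the frame of jig between -0.003 and 0.003 m and angle between the x axis of bracket_nose and the x axis of jig, either way round below 0.07 rad and angle between bracket_nose's own z axis and vertical below 0.05 rad and height (world z) of bracket_nose below 0.008 m and value of joint latch above 1.98 rad and velocity of joint latch below 0.05 rad/s and linear speed of bracket below 0.01 m/s); the robot touches nothing.
It fails at once if with its nose in the straight throat (within 70 mm of the throat's inner end), the bracket is pressed or squeezed by the fingers with more than 25 N (x of bracket_nose in the frame of jig above -0.07 m and y of bracket_nose in the frame of jig between -0.022 and 0.022 m and contact force between the fingers and bracket above 25 N).
It fails at once if the bracket is forced against the jig, its end stop or its latch with more than 25 N (contact force between bracket and jig above 25 N).
It fails at once if the ramekin is moved by more than 20 mm or tipped (distance of ramekin_mid from where it was at the start of the episode above 0.02 m or angle between ramekin_mid's own z axis and vertical above 0.3 rad).
It fails at once if the hex key is moved by more than 20 mm (distance of hex_key_mid from where it was at the start of the episode above 0.02 m).
It also fails if it takes over 72 s, if anything falls off the work surface, if the arm or the gripper's body presses on something with over 40 N, if the wrist force passes 120 N, or if a joint passes its speed limit or range.

## Working session

There is one attempt and no reset: what is moved stays moved. The work goes in short steps, Python scripts to look and compute and a shell command to move; the robot and the scene stay as the last step left them, time stands still between calls to the robot, and variables do not carry over. Pictures are saved under pics/ and viewed, about 8 in all and at most 12, crops included, and the job is handed in when it is done.

```bash
mkdir -p pics; cat > h.py <<'E'
import numpy as np, cv2
from station import ctrl
def shot(n):
    c=ctrl.camera(n); return c
def K(c): return np.array([[c['fx'],0,c['cx']],[0,c['fy'],c['cy']],[0,0,1.]])
def pose(c,o=None):
    "camera->world R,t"
    if 'R' in c:
        R=np.array(c['R']);return R.T,-R.T@np.array(c['t'])
    from scipy.spatial.transform import Rotation as Ro
    Rt=Ro.from_euler('xyz',o['eef_rot']).as_matrix();T=np.array(c['tool_from_camera'])
    return Rt@T[:3,:3],Rt@T[:3,3]+np.array(o['ee_pos'])
def onplane(c,uv,z,o=None):
    p=cv2.undistortPoints(np.array(uv,float).reshape(-1,1,2),K(c),np.array(c['dist'],float)).reshape(-1,2)
    R,t=pose(c,o);d=np.c_[p,np.ones(len(p))]@R.T
    return t+d*((z-t[2])/d[:,2])[:,None]
def cloud(c,o=None):
    h,w=c['depth'].shape;u,v=np.meshgrid(np.arange(w),np.arange(h))
    p=cv2.undistortPoints(np.stack([u,v],-1).reshape(-1,1,2).astype(float),K(c),np.array(c['dist'],float)).reshape(-1,2)
    R,t=pose(c,o);D=c['depth'].reshape(-1,1)
    return ((np.c_[p,np.ones(len(p))]*D)@R.T+t).reshape(h,w,3)
def save(c,f,crop=None,s=1):
    im=c['pixels'][:,:,::-1]
    if crop: a,b,x,y=crop; im=im[b:y,a:x]
    cv2.imwrite('pics/'+f,cv2.resize(im,None,fx=s,fy=s,interpolation=cv2.INTER_CUBIC))
E
python3 - <<'E'
from h import *
import pickle
d={n:shot(n) for n in('top','side')}
pickle.dump(d,open('a.pkl','wb'))
cv2.imwrite('pics/1.png',cv2.resize(d['top']['pixels'][:,:,::-1],(800,500)))
cv2.imwrite('pics/2.png',d['side']['pixels'][:,:,::-1])
print(ctrl.get_obs()); print(d['top']['R'],d['top']['t'])
E
```

```text
{'time_s': 0.1, 'qpos': array([ 1.12136920e+00,  3.00407858e-01,  1.52148845e+00, -7.89388654e-07,
        1.32070170e+00, -6.66078574e-02]), 'joint_vel': array([ 0.00188336, -0.00167577, -0.00081883,  0.00104238, -0.00032907,
        0.00133863]), 'tau': array([ 9.26609246e-04, -5.32640219e+01, -3.53290451e+01,  7.10254395e-02,
        2.34098959e-02, -5.10548080e-05]), 'ee_pos': array([0.20536325, 0.5100009 , 0.22396019]), 'eef_rot': array([-3.14058948e+00, -6.61521184e-05,  2.75877355e+00]), 'force': array([ 0.8549659 , -0.37306445, -0.45033296]), 'moment': array([-0.0143428 , -0.00252859, -0.00603558]), 'grip_width': 0.09410959458145612}
[[ 2.23995922e-02 -9.99740138e-01  4.23257533e-03]
 [-9.82157613e-01 -2.27959609e-02 -1.86672888e-01]
 [ 1.86720865e-01  2.43404921e-05 -9.82413008e-01]] [-0.04121376  0.53936263  1.05839116]
```

View pics/1.png

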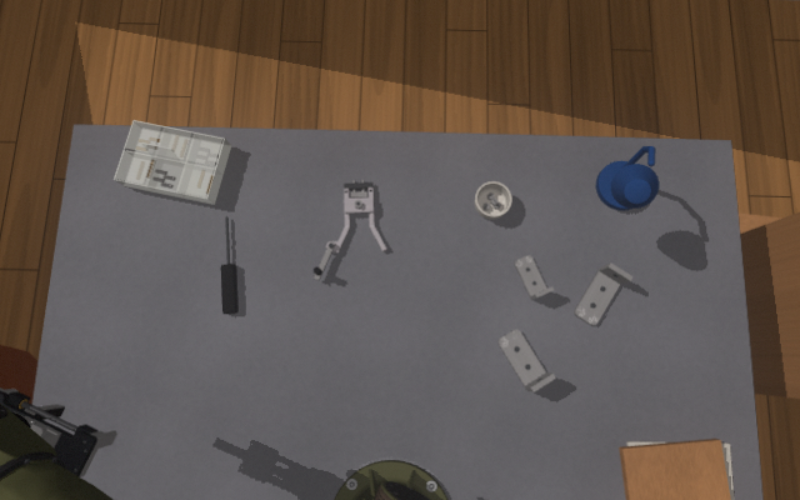

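View pics/2.png

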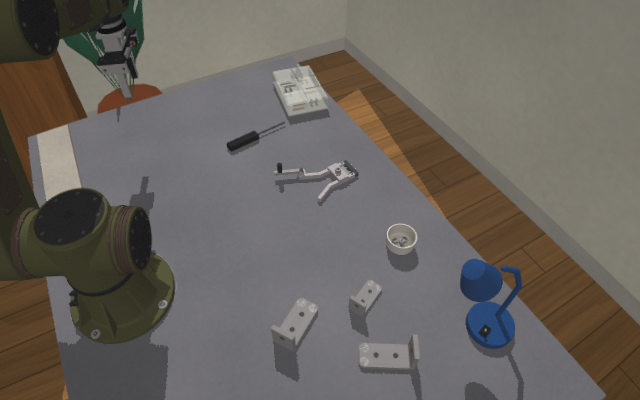

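The top view (800x500) shows three brackets, at (532,277), (523,360) and (600,297). The one at (532,277) looks clearly smallest. The jig is at (360,205) with its mouth facing the robot. The latch peg is at about (320,270), the ramekin at (493,200) and the hex key at (229,285). Next I'll measure all three and enlarge the smallest.

```bash
python3 - <<'E'
from h import *
import pickle
d=pickle.load(open('a.pkl','rb'));c=d['top']
P=cloud(c);print('table z',np.median(P[250:300,250:380,2]))
s=.8
for n,(u0,v0,u1,v1) in dict(A=(405,200,446,243),B=(395,260,448,316),C=(455,208,510,262),jig=(245,140,320,230)).items():
    Q=P[v0:v1,u0:u1].reshape(-1,3)
    if n!='jig':
        b=Q[(Q[:,2]>.004)&(Q[:,2]<.011)];l=Q[Q[:,2]>.03]
        r=cv2.minAreaRect((b[:,:2]*1000).astype(np.float32))
        print(n,len(b),len(l),'base',r,'leg mean',l.mean(0),'zmax',Q[:,2].max(),
         'legrect',cv2.minAreaRect((l[:,:2]*1000).astype(np.float32)))
hi=cv2.resize(c['pixels'][180:325,395:515,::-1],None,fx=3.3,fy=3.3,interpolation=cv2.INTER_CUBIC)
j=cv2.resize(c['pixels'][138:230,245:320,::-1],None,fx=5.2,fy=5.2,interpolation=cv2.INTER_CUBIC)
o=np.zeros((482,800,3),np.uint8);o[:hi.shape[0],:hi.shape[1]]=hi;j=j[:482,:400];o[:j.shape[0],400:400+j.shape[1]]=j
cv2.imwrite('pics/3.png',o)
E
```

```text
table z 0.0011102690467234
A 466 60 base ((503.9856872558594, -289.0241394042969), (112.73004150390625, 107.1494140625), 2.2607269287109375) leg mean [ 0.44558004 -0.26184026  0.19494002] zmax 1.1406360593733358 legrect ((404.50054931640625, -172.70773315429688), (7.772037506103516, 321.0155029296875), 25.042461395263672)
B 517 177 base ((329.2061767578125, -274.4218444824219), (140.44471740722656, 138.12054443359375), 1.1461446285247803) leg mean [ 0.29152166 -0.26040268  0.17562144] zmax 1.1406360593733358 legrect ((298.3640441894531, -169.71243286132812), (287.1575012207031, 40.30712127685547), 84.15335083007812)
C 484 196 base ((471.09039306640625, -436.6557922363281), (141.52613830566406, 148.71356201171875), 1.2303305864334106) leg mean [ 0.49355161 -0.41869939  0.13934877] zmax 1.1406360593733358 legrect ((434.348388671875, -247.04928588867188), (44.01047134399414, 478.9736022949219), 19.66391944885254)
```

View pics/3.png

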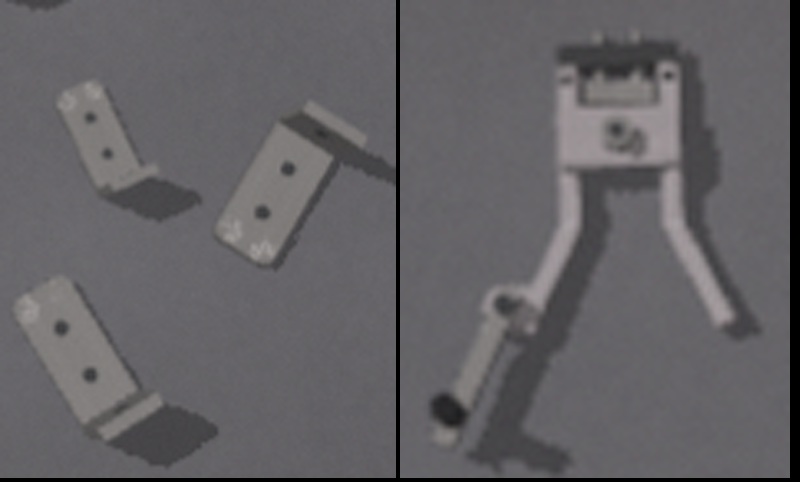

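A is clearly the smallest: its base is about 40x90 mm in the picture, against about 60 mm wide for B and C. So A is the target. The jig's throat points straight up in the image, the latch is near open and its peg is at lower left. Now I'll work out positions by ray.

```bash
python3 - <<'E'
from h import *
import pickle
c=pickle.load(open('a.pkl','rb'))['top']
A=lambda u,v:(395+u/3.3,180+v/3.3); J=lambda u,v:(245+(u-400)/5.2,138+v/5.2)
f=lambda uv,z:(onplane(c,[uv],z)[0][:2]*1000).round(1)
print('A nose',f(A(58,102),.008),f(A(95,82),.008),'holes',f(A(90,118),.008),f(A(107,154),.008),'legtop',f(A(110,188),.05),f(A(157,170),.05))
print('B nose',f(A(15,303),.008),f(A(60,278),.008)); 
for n,u,v,z in[('bendL',580,225,.014),('bendR',662,222,.014),('tipRin',718,324,.014),('bridgeF L',560,165,.02),('bridgeF R',682,165,.02),('bush',616,133,.03),('pivot',507,303,.024),('peg',449,409,.054),('backL',558,62,.014),('backR',681,62,.014)]:print(n,f(J(u,v),z))
g=lambda u,v,z:(onplane(c,[(u*.8,v*.8)],z)[0][:2]*1000).round(0)
print('ramekin',g(493,195,.042),'hex',g(229,288,.02))
E
```

```text
A nose [ 529.3 -253. ] [ 546.5 -283.3] holes [ 516.8 -278.7] [ 487.7 -291.9] legtop [ 455.6 -284. ] [ 470.4 -320.8]
B nose [ 367.4 -216.8] [ 387.8 -252.6]
bendL [601.  105.5]
bendR [603.6  63.1]
tipRin [550.5  32.4]
bridgeF L [631.2 116.5]
bridgeF R [632.7  53.4]
bush [646.2  87.2]
pivot [556.9 139.7]
peg [497.1 161.1]
backL [688.7 120.9]
backR [690.2  56.3]
ramekin [ 671. -200.] hex [461. 352.]
```

```bash
M='python3 -m creep'
$M '{"translation":[[255,-812,0],[255,-812,0],[255,-812,0],[255,-812,0],[255,-812,0]],"yaw":[-0.768,-0.768,-0.768,-0.768,-0.768],"gripper":[0,0,0,0,0]}'
```

```text
time_s: 0.52
ee_pos: [0.2677, 0.3095, 0.224]
eef_rot: [-3.14, 0.0, 2.128]
force: [2.2, 0.4, 0.8]
grip_width: 0.0939
```

```bash
M='python3 -m creep'
$M '{"translation":[[192,-611,0],[192,-611,0],[192,-611,0],[192,-611,0],[192,-611,0]],"yaw":[-0.138,-0.138,-0.138,-0.138,-0.138],"gripper":[0,0,0,0,0]}'
$M '{"translation":[[131,-416,0],[131,-416,0],[131,-416,0],[131,-416,0],[131,-416,0]],"yaw":[0,0,0,0,0],"gripper":[0,0,0,0,0]}'
```

```text
time_s: 0.93
ee_pos: [0.3299, 0.1107, 0.2243]
eef_rot: [-3.141, 0.0, 1.991]
force: [1.2, 0.4, 0.8]
grip_width: 0.0941
time_s: 1.35
ee_pos: [0.3922, -0.0885, 0.2243]
eef_rot: [-3.141, 0.0, 1.99]
force: [1.0, 1.2, 1.0]
grip_width: 0.0937
```

```bash
python3 -c "
from station import ctrl
o=ctrl.get_obs();print(o['ee_pos'],o['eef_rot'],o['time_s'])"
```

```text
[ 0.39221052 -0.08851766  0.22427586] [-3.14104726e+00  2.67028758e-04  1.99027119e+00] 1.35
```

```bash
M='python3 -m creep'
$M '{"translation":[[68,-214,-10],[68,-214,-10],[68,-214,-20],[68,-214,-20],[68,-214,-30]],"yaw":[0,0,0,0,0],"gripper":[0,0,0,0,0]}'
$M '{"translation":[[4,-14,0],[4,-14,0],[4,-14,0]],"yaw":[0,0,0],"gripper":[0,0,0]}'
python3 - <<'E'
from h import *
o=ctrl.get_obs();c=shot('wrist');print(o['ee_pos'],o['eef_rot'])
import pickle;pickle.dump((o,c),open('b.pkl','wb'));save(c,'4.png')
E
```

```text
time_s: 1.77
ee_pos: [0.4545, -0.2854, 0.2003]
eef_rot: [3.141, 0.001, 1.99]
force: [1.1, 0.4, 1.1]
grip_width: 0.0941
time_s: 2.02
ee_pos: [0.4581, -0.2997, 0.1995]
eef_rot: [-3.141, 0.0, 1.989]
force: [0.3, -0.4, -0.3]
grip_width: 0.0941
[ 0.45812711 -0.29972129  0.19950201] [-3.14112207e+00  4.42933701e-05  1.98850424e+00]
```

View pics/4.png

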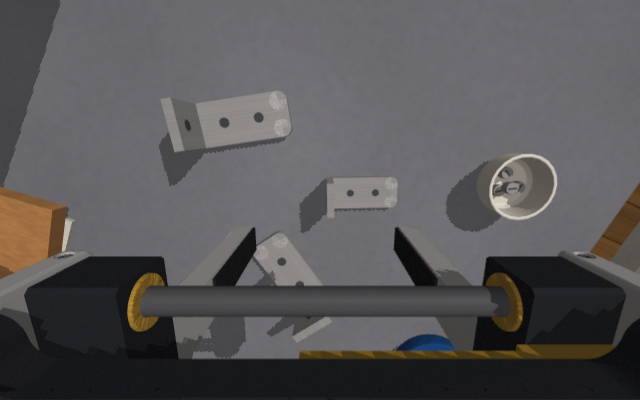

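The wrist view shows the target's leg top at about (331,198) and its nose at about x=397. The base is almost aligned with the jaw axis. The larger look-alikes are at (230,120) and (290,285).

```bash
python3 - <<'E'
from h import *
import pickle
o,c=pickle.load(open('b.pkl','rb'))
P=cloud(c,o);Q=P[165:225,310:405].reshape(-1,3)
print('z pct',np.percentile(Q[:,2],[5,50,90,99]))
for lo,hi in((.004,.012),(.03,.06),(.044,.056)):
    q=Q[(Q[:,2]>lo)&(Q[:,2]<hi)];
    if len(q)>4: print(lo,len(q),cv2.minAreaRect((q[:,:2]*1000).astype(np.float32)),q.mean(0))
im=c['pixels'][165:225,310:405].astype(int);m=(im.min(2)>118).astype(np.uint8);print(np.median(im.reshape(-1,3),0))
f=lambda uv,z:(onplane(c,uv,z,o)*1000).round(1)
print(f([(350,193),(376,192.5)],.008));print('leg',f([(331,178),(331,217)],.05),'nose',f([(397,181),(397,206)],.008))
E
```

```text
z pct [-0.00185427 -0.00010616  0.00805092  0.04989167]
0.004 1935 ((501.4007873535156, -282.90283203125), (90.13336944580078, 40.44622802734375), 24.380104064941406) [ 0.50506855 -0.28081125  0.0071942 ]
0.03 266 ((463.9443359375, -300.41156005859375), (7.998318672180176, 39.93779754638672), 24.05141830444336) [ 0.46378333 -0.2991857   0.04831812]
0.044 245 ((464.43603515625, -300.1911926269531), (6.929959297180176, 39.93739700317383), 24.03421974182129) [ 0.46434063 -0.30009057  0.04920732]
[113. 112. 116.]
[[ 488.5 -289.7    8. ]
 [ 518.6 -275.6    8. ]]
leg [[ 455.  -276.5   50. ]
 [ 473.5 -317.7   50. ]] nose [[ 536.3 -251.5    8. ]
 [ 551.4 -280.6    8. ]]
```

```bash
M='python3 -m creep'
$M '{"translation":[[6,-0.5,-40],[6,-0.5,-80],[6,-0.5,-120],[6,-0.5,-150],[6,-0.5,-160]],"yaw":[0.004,0.004,0.004,0.004,0.004],"gripper":[0,0,0,0,0]}'
$M '{"translation":[[0,0,-7],[0,0,-7],[0,0,-7]],"yaw":[0,0,0],"gripper":[0,0,0]}'
```

```text
time_s: 2.48
ee_pos: [0.4626, -0.2971, 0.0363]
eef_rot: [-3.139, -0.004, 1.995]
force: [-0.3, 0.4, -0.1]
grip_width: 0.094
time_s: 2.73
ee_pos: [0.4633, -0.2971, 0.0309]
eef_rot: [-3.14, -0.003, 1.995]
force: [0.5, -0.4, -0.4]
grip_width: 0.0941
```

```bash
M='python3 -m creep'
$M '{"translation":[[0.7,-3,0.5],[0.7,-3,0.5],[0.7,-3,0.5],[0.7,-3,0.5]],"yaw":[0,0,0,0],"gripper":[0,0,0,150]}' 25
$M '{"translation":[[0,0,0],[0,0,0],[0,0,0],[0,0,0],[0,0,0]],"yaw":[0,0,0,0,0],"gripper":[255,255,255,255,255]}' 25
$M '{"translation":[[0,0,0],[0,0,0],[0,0,0],[0,0,0],[0,0,0]],"yaw":[0,0,0,0,0],"gripper":[255,255,255,255,255]}' 25
```

```text
time_s: 3.07
ee_pos: [0.4642, -0.3004, 0.0321]
eef_rot: [-3.14, -0.002, 1.995]
force: [0.1, -0.3, 0.0]
grip_width: 0.0907
time_s: 3.48
ee_pos: [0.4642, -0.3003, 0.0321]
eef_rot: [-3.14, -0.002, 1.995]
force: [-0.3, 0.2, -0.0]
grip_width: 0.0575
time_s: 3.9
ee_pos: [0.4642, -0.3003, 0.0321]
eef_rot: [-3.14, -0.002, 1.995]
force: [-0.5, 0.2, 0.4]
grip_width: 0.0239
```

```bash
M='python3 -m creep'
$M '{"translation":[[0,0,0],[0,0,0],[0,0,0],[0,0,0],[0,0,0]],"yaw":[0,0,0,0,0],"gripper":[255,255,255,255,255]}' 25
$M '{"translation":[[0,0,20],[0,0,40],[0,0,70],[0,0,90],[0,0,90]],"yaw":[0,0,0,0,0],"gripper":[255,255,255,255,255]}' 25
```

```text
time_s: 4.32
ee_pos: [0.4642, -0.3002, 0.0321]
eef_rot: [-3.14, -0.002, 1.995]
force: [-1.0, 2.2, 1.0]
grip_width: 0.0075
time_s: 4.73
ee_pos: [0.4654, -0.3012, 0.1258]
eef_rot: [3.14, 0.003, 1.995]
force: [0.9, -0.9, -2.3]
grip_width: 0.008
```

```bash
M='python3 -m creep'
$M '{"translation":[[-35,380,40],[-35,380,40],[-35,380,40],[-35,380,40],[-35,380,40]],"yaw":[-0.395,-0.395,-0.395,-0.395,-0.395],"gripper":[255,255,255,255,255]}'
$M '{"translation":[[-18,180,20],[-18,180,20],[-18,180,20],[-18,180,20],[-18,180,20]],"yaw":[0,0,0,0,0],"gripper":[255,255,255,255,255]}'
```

```text
time_s: 5.15
ee_pos: [0.4451, -0.0966, 0.144]
eef_rot: [-3.141, 0.003, 1.597]
force: [0.1, -0.1, -3.4]
grip_width: 0.0081
time_s: 5.57
ee_pos: [0.4258, 0.0869, 0.1632]
eef_rot: [-3.14, 0.002, 1.599]
force: [-0.1, 0.4, -3.9]
grip_width: 0.0077
```

```bash
python3 - <<'E'
from h import *
import pickle
o=ctrl.get_obs();c=shot('wrist');pickle.dump((o,c),open('c.pkl','wb'));save(c,'5.png')
print(o['ee_pos'],o['eef_rot'])
E
```

```text
[0.42575931 0.08694054 0.16321298] [-3.13963422e+00  2.03588028e-03  1.59899367e+00]
```

View pics/5.png

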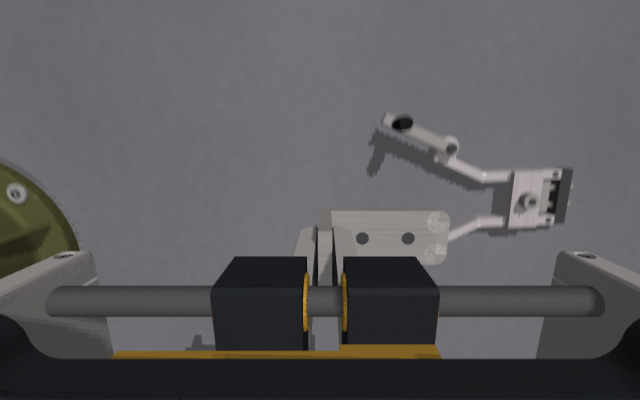

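The wrist view shows the bracket held with its nose at about (440,235). The jig is beyond it, with the bush at (531,200), the pivot at (452,148) and the peg at (402,123). I'll get the jig pose from the depth.

```bash
python3 - <<'E'
from h import *
import pickle
o,c=pickle.load(open('c.pkl','rb'))
P=cloud(c,o)
def show(n,q):
    if len(q)>8: print(n,len(q),[np.round(x,1) for x in cv2.minAreaRect((q[:,:2]*1000).astype(np.float32))],(q.mean(0)*1000).round(1))
J=P[155:240,445:590].reshape(-1,3)
br=J[(J[:,2]>.0175)&(J[:,2]<.023)&(J[:,0]>.6)];show('bridge',br)
ru=P[160:190,478:513].reshape(-1,3);rl=P[213:232,480:513].reshape(-1,3)
for n,q in(('railL',ru),('railR',rl)):
    q=q[(q[:,2]>.011)&(q[:,2]<.0165)];show(n,q);
    b=np.polyfit(q[:,0],q[:,1],1);print(n,b,np.percentile(q[:,0],[1,99]))
show('back',J[(J[:,2]>.01)&(J[:,0]>.66)])
bu=J[(J[:,2]>.026)&(J[:,2]<.034)&(J[:,0]<.665)];show('bush',bu)
B=P[105:160,375:465].reshape(-1,3);show('bar',B[(B[:,2]>.02)&(B[:,2]<.028)]);show('peg',B[B[:,2]>.045])
G=P[205:265,330:450].reshape(-1,3);g=G[(G[:,2]>.06)&(G[:,2]<.2)];print('br z',np.percentile(g[:,2],[5,50,95]));
s=g[(abs(g[:,2]-np.median(g[:,2]))<.006)];show('held',s);print(np.linalg.lstsq(np.c_[s[:,:2],np.ones(len(s))],s[:,2],rcond=None)[0], 'nose x',np.percentile(s[:,0],99.5))
f=lambda uv,z:(onplane(c,uv,z,o)*1000).round(1)
print('bush',f([(529,200)],.03),'pivot',f([(452,148)],.024),'peg',f([(402,122)],.054))
E
```

```text
bridge 1392 [array([647.,  90.]), array([33.7, 63.3]), np.float64(3.7)] [645.4  91.3  19.4]
railL 328 [array([611.7, 111.8]), array([18. , 38.4]), np.float64(88.8)] [613.1 114.2  13.3]
railL [-0.02920456  0.13213586] [0.59373714 0.63051408]
railR 247 [array([620.2,  62.3]), array([30.9, 16.2]), np.float64(19.1)] [620.3  62.4  13.3]
railR [ 0.11133988 -0.00662311] [0.60486237 0.63352049]
back 1334 [array([680.2,  92.1]), array([41.2, 63.6]), np.float64(0.9)] [682.5  92.6  13.4]
bush 230 [array([646.7,  90.2]), array([17. , 18.2]), np.float64(77.8)] [646.   90.4  29. ]
bar 800 [array([522.5, 156.3]), array([12.9, 85.8]), np.float64(68.6)] [526.5 154.7  23.5]
peg 222 [array([463.4, 164.6]), array([81. , 12.7]), np.float64(3.2)] [490.1 165.4  76.9]
br z [0.13666618 0.13837315 0.18104465]
held 5127 [array([469.8,  87.5]), array([82.6, 40.5]), np.float64(1.8)] [474.7  91.8 138.2]
[-0.00245798 -0.02040613  0.14121637] nose x 0.5102793114851348
bush [[643.4  93.7  30. ]] pivot [[556.3 145.8  24. ]] peg [[493.7 169.   54. ]]
```

```bash
M='python3 -m creep'
$M '{"translation":[[25,-3,-20],[48.5,-6.5,-50],[48.5,-6.5,-85],[48.5,-6.5,-110],[48.5,-6.5,-120]],"yaw":[0.027,0.027,0.027,0.027,0.027],"gripper":[255,255,255,255,255]}'
$M '{"translation":[[0,0,-5],[0,0,-5],[0,0,-5]],"yaw":[0,0,0],"gripper":[255,255,255]}'
```

```text
time_s: 6.03
ee_pos: [0.4718, 0.0807, 0.0386]
eef_rot: [-3.133, 0.002, 1.627]
force: [-0.2, -0.6, -4.7]
grip_width: 0.008
time_s: 6.28
ee_pos: [0.4721, 0.0807, 0.034]
eef_rot: [-3.133, 0.002, 1.627]
force: [0.6, -0.2, -3.2]
grip_width: 0.008
```

```bash
python3 - <<'E'
from h import *
import pickle
o=ctrl.get_obs();c=shot('wrist');pickle.dump((o,c),open('d.pkl','wb'))
im=c['pixels'][:,:,::-1];cv2.imwrite('pics/6.png',cv2.resize(im[100:300,300:600],None,fx=2.6,fy=2.6,interpolation=cv2.INTER_CUBIC))
print(o['ee_pos'],o['eef_rot'],o['force'])
E
```

```text
[0.47206575 0.08067576 0.03398262] [-3.13302167e+00  2.12860789e-03  1.62681845e+00] [ 0.56685152 -0.24290632 -3.24264971]
```

View pics/6.png

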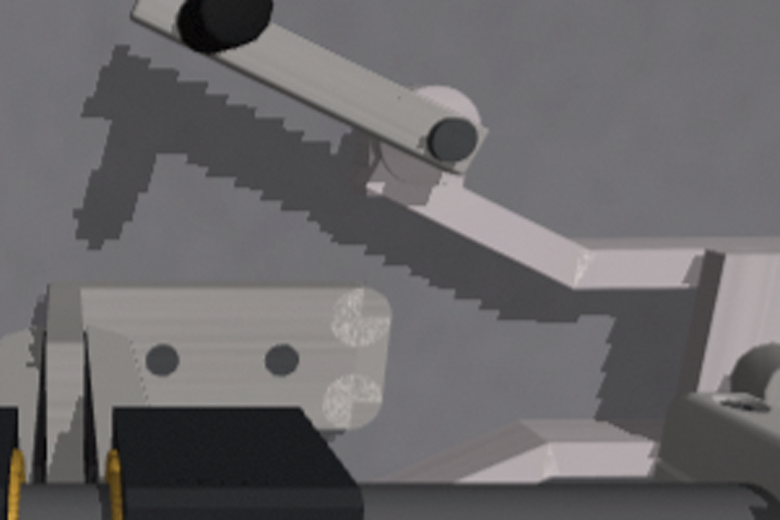

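The close view (crop scale 2.6, offset 300,100) shows the bracket level and in front of the mouth. The left rail bend is at about (573,288) and the right one at about (550,443). The latch stands wide open at upper left. Now I'll measure the rails relative to the bracket.

```bash
python3 - <<'E'
from h import *
import pickle
o,c=pickle.load(open('d.pkl','rb'))
P=cloud(c,o);X=lambda u,v:(300+u/2.6,100+v/2.6)
f=lambda L,z:(onplane(c,[X(*p) for p in L],z,o)*1000).round(1)[:,:2]
print('bends L,R',f([(573,288),(550,443)],.014).tolist(),'L rail inner@bridge',f([(695,288)],.014).tolist(),'R',f([(655,447)],.014).tolist())
print('pivot',f([(452,139)],.024),'bridge frontL corner',f([(709,250)],.02))
def rect(n,q):print(n,len(q),[np.round(x,2) for x in cv2.minAreaRect((q[:,:2]*1000).astype(np.float32))])
a=P[193:213,522:568].reshape(-1,3);a=a[(a[:,2]>.011)&(a[:,2]<.017)];rect('L straight',a)
a=P[262:275,512:550].reshape(-1,3);a=a[(a[:,2]>.011)&(a[:,2]<.017)];rect('R straight',a)
x=P[195:275,500:565].reshape(-1,3);x=x[(x[:,2]>.011)&(x[:,2]<.0165)&(x[:,0]>.603)&(x[:,0]<.625)]
for lo in(.604,.608,.612,.616,.62):
    q=x[(x[:,0]>lo)&(x[:,0]<lo+.004)];l=q[q[:,1]>.09,1];r=q[q[:,1]<.09,1]
    print(lo,l.min().round(4) if len(l) else 0,r.max().round(4) if len(r) else 0)
u0,v0=X(130,300);b=P[int(v0):int(v0)+40,int(u0):int(u0)+95].reshape(-1,3);b=b[(b[:,2]>.004)&(b[:,2]<.016)];rect('base',b);print('base z',np.median(b[:,2]),'slope',np.linalg.lstsq(np.c_[b[:,:2],np.ones(len(b))],b[:,2],rcond=None)[0][:2])
E
```

```text
bends L,R [[598.9, 107.8], [602.2, 65.0]] L rail inner@bridge [[629.5, 109.6]] R [[630.3, 65.5]]
pivot [[556.4 143.5]] bridge frontL corner [[625.  120.5]]
L straight 706 [array([613.82, 114.14]), array([32.51, 11.46]), np.float64(1.0)]
R straight 256 [array([616.38,  64.8 ]), array([27.08,  5.35]), np.float64(3.14)]
0.604 0.1083 0.066
0.608 0.1087 0.0661
0.612 0.1094 0.0666
0.616 0.1098 0.0667
0.62 0.1101 0.0679
base 3702 [array([521.58,  84.58]), array([66.96, 29.77]), np.float64(3.14)]
base z 0.009441924464254195 slope [-0.00969041  0.00441668]
```

```bash
M='python3 -m creep'
$M '{"translation":[[12,-1,0],[22,-1,0],[22,-1,0],[22,-1,-1],[22,-1,-1.5]],"yaw":[0.012,0.012,0.012,0.012,0.012],"gripper":[255,255,255,255,255]}'
$M '{"translation":[[0,0,-0.3],[0,0,-0.3],[0,0,-0.3]],"yaw":[0,0,0],"gripper":[255,255,255]}'
```

```text
time_s: 6.75
ee_pos: [0.4937, 0.0797, 0.0329]
eef_rot: [-3.133, 0.002, 1.639]
force: [-0.6, -0.5, -3.6]
grip_width: 0.0079
time_s: 7.0
ee_pos: [0.4934, 0.0798, 0.0326]
eef_rot: [-3.133, 0.002, 1.639]
force: [-0.3, -0.5, -4.2]
grip_width: 0.0081
```

Loosen the grip to about 6 N so that the bracket settles, then ease down.

```bash
M='python3 -m creep'
$M '{"translation":[[0,0,-0.6],[0,0,-0.6],[0,0,-0.6],[0,0,-0.6]],"yaw":[0,0,0,0],"gripper":[255,255,255,255]}' 25
$M '{"translation":[[0,0,0],[0,0,0],[0,0,0],[0,0,0]],"yaw":[0,0,0,0],"gripper":[255,255,255,255]}' 6
```

```text
time_s: 7.33
ee_pos: [0.4934, 0.0797, 0.032]
eef_rot: [-3.133, 0.002, 1.639]
force: [-0.9, -0.3, -2.6]
grip_width: 0.008
time_s: 7.67
ee_pos: [0.4934, 0.0798, 0.0321]
eef_rot: [-3.133, 0.002, 1.639]
force: [-1.1, -0.2, -2.3]
grip_width: 0.0077
```

```bash
M='python3 -m creep'
$M '{"translation":[[0,0,-0.6],[0,0,-0.6],[0,0,-0.6]],"yaw":[0,0,0],"gripper":[255,255,255]}' 6
$M '{"translation":[[4,0.3,0],[8,0.5,0],[12,0.8,0],[15,1,0],[15,1,0]],"yaw":[0,0,0,0,0],"gripper":[255,255,255,255,255]}' 6
```

```text
time_s: 7.92
ee_pos: [0.4934, 0.0798, 0.0316]
eef_rot: [-3.133, 0.002, 1.639]
force: [-3.0, 0.5, 1.9]
grip_width: 0.008
time_s: 8.33
ee_pos: [0.5093, 0.0808, 0.0316]
eef_rot: [-3.135, 0.002, 1.639]
force: [2.2, -0.1, -2.0]
grip_width: 0.0081
```

```bash
M='python3 -m creep'
$M '{"translation":[[3,0.2,0],[6,0.4,0],[9,0.6,0],[12,0.8,0],[12,0.8,0]],"yaw":[0,0,0,0,0],"gripper":[255,255,255,255,255]}' 6
$M '{"translation":[[2,0.15,0],[4,0.3,0],[6,0.4,0],[8,0.55,0],[8,0.55,0]],"yaw":[0,0,0,0,0],"gripper":[255,255,255,255,255]}' 6
```

```text
time_s: 8.75
ee_pos: [0.522, 0.0816, 0.0317]
eef_rot: [-3.135, 0.002, 1.639]
force: [2.2, 0.6, -2.1]
grip_width: 0.0078
time_s: 9.17
ee_pos: [0.5305, 0.0822, 0.0317]
eef_rot: [-3.136, 0.002, 1.639]
force: [0.2, 1.2, -0.8]
grip_width: 0.008
```

```bash
M='python3 -m creep'
$M '{"translation":[[3,0.2,0],[6,0.4,0],[9,0.6,0],[10,0.7,0],[10,0.7,0]],"yaw":[0,0,0,0,0],"gripper":[255,255,255,255,255]}' 6
$M '{"translation":[[2,0.15,0],[4,0.3,0],[6,0.4,0],[8,0.55,0],[8,0.55,0]],"yaw":[0,0,0,0,0],"gripper":[255,255,255,255,255]}' 6
```

```text
time_s: 9.58
ee_pos: [0.541, 0.0829, 0.0317]
eef_rot: [-3.137, 0.002, 1.639]
force: [1.9, -0.7, -2.2]
grip_width: 0.008
time_s: 10.0
ee_pos: [0.5495, 0.0835, 0.0317]
eef_rot: [-3.137, 0.002, 1.639]
force: [0.4, 0.0, -2.1]
grip_width: 0.0078
```

```bash
M='python3 -m creep'
$M '{"translation":[[2,0.15,0],[4,0.3,0],[6,0.4,0],[8,0.55,0],[8,0.55,0]],"yaw":[0,0,0,0,0],"gripper":[255,255,255,255,255]}' 6
```

```text
time_s: 10.42
ee_pos: [0.5579, 0.084, 0.0317]
eef_rot: [-3.138, 0.002, 1.639]
force: [0.3, 0.2, -2.8]
grip_width: 0.0077
```

```bash
M='python3 -m creep'
$M '{"translation":[[2,0.15,0],[4,0.3,0],[6,0.4,-0.3],[8,0.55,-0.5],[8,0.55,-0.5]],"yaw":[0,0,0,0,0],"gripper":[255,255,255,255,255]}' 6
$M '{"translation":[[1,0.07,0],[2,0.14,0],[3,0.2,0],[3,0.2,0]],"yaw":[0,0,0,0],"gripper":[255,255,255,255]}' 6
```

```text
time_s: 10.83
ee_pos: [0.5663, 0.0846, 0.0314]
eef_rot: [-3.138, 0.002, 1.639]
force: [-1.7, 0.1, 1.2]
grip_width: 0.0082
time_s: 11.17
ee_pos: [0.5695, 0.0848, 0.0314]
eef_rot: [-3.138, 0.002, 1.639]
force: [-1.5, -0.7, 0.6]
grip_width: 0.0082
```

```bash
M='python3 -m creep'
$M '{"translation":[[0.6,0,0],[1.2,0.1,0],[1.8,0.1,0],[2.5,0.17,0]],"yaw":[0,0,0,0],"gripper":[255,255,255,255]}' 6
```

```text
time_s: 11.5
ee_pos: [0.572, 0.085, 0.0314]
eef_rot: [-3.138, 0.002, 1.639]
force: [-2.8, -1.0, 1.3]
grip_width: 0.0078
```

```bash
M='python3 -m creep'
$M '{"translation":[[0.5,0,0],[1,0.1,0],[1.5,0.1,0],[1.5,0.1,0]],"yaw":[0,0,0,0],"gripper":[255,255,255,255]}' 6
```

```text
time_s: 11.83
ee_pos: [0.5736, 0.0851, 0.0314]
eef_rot: [-3.138, 0.002, 1.639]
force: [-2.4, -0.4, 0.9]
grip_width: 0.0078
```

```bash
M='python3 -m creep'
$M '{"translation":[[0.5,0,0],[1,0.1,0],[1.5,0.1,0],[1.5,0.1,0]],"yaw":[0,0,0,0],"gripper":[255,255,255,255]}' 6
```

```text
time_s: 12.17
ee_pos: [0.5753, 0.0852, 0.0314]
eef_rot: [-3.139, 0.002, 1.639]
force: [-2.8, -0.0, 0.2]
grip_width: 0.0079
```

```bash
M='python3 -m creep'
$M '{"translation":[[0.5,0,0],[1,0.1,0],[1.5,0.1,0],[1.5,0.1,0]],"yaw":[0,0,0,0],"gripper":[255,255,255,255]}' 6
```

```text
time_s: 12.5
ee_pos: [0.5769, 0.0853, 0.0314]
eef_rot: [-3.139, 0.002, 1.639]
force: [-2.6, 0.1, -0.0]
grip_width: 0.0081
```

```bash
M='python3 -m creep'
$M '{"translation":[[0.5,0,0],[1,0.1,0],[1.5,0.1,0],[1.5,0.1,0]],"yaw":[0,0,0,0],"gripper":[255,255,255,255]}' 6
```

```text
time_s: 12.83
ee_pos: [0.5785, 0.0854, 0.0314]
eef_rot: [-3.139, 0.002, 1.639]
force: [-2.3, -0.8, 0.2]
grip_width: 0.0078
```

```bash
M='python3 -m creep'
$M '{"translation":[[0.5,0,0],[1,0.1,0],[1.5,0.1,0],[1.5,0.1,0]],"yaw":[0,0,0,0],"gripper":[255,255,255,255]}' 6
```

```text
time_s: 13.17
ee_pos: [0.5801, 0.0855, 0.0314]
eef_rot: [-3.139, 0.002, 1.639]
force: [-2.5, 0.6, 1.2]
grip_width: 0.0079
```

```bash
M='python3 -m creep'
$M '{"translation":[[0.5,0,0],[1,0.1,0],[1.5,0.1,0],[1.5,0.1,0]],"yaw":[0,0,0,0],"gripper":[255,255,255,255]}' 6
```

```text
time_s: 13.5
ee_pos: [0.5818, 0.0856, 0.0314]
eef_rot: [-3.139, 0.002, 1.639]
force: [-1.8, 0.1, 1.1]
grip_width: 0.0082
```

```bash
M='python3 -m creep'
$M '{"translation":[[0.5,0,0],[1,0.1,0],[1.5,0.1,0],[1.5,0.1,0]],"yaw":[0,0,0,0],"gripper":[255,255,255,255]}' 6
```

```text
time_s: 13.83
ee_pos: [0.5824, 0.0856, 0.0313]
eef_rot: [-3.137, 0.002, 1.639]
force: [-11.3, -0.7, 5.6]
grip_width: 0.0081
```

```bash
M='python3 -m creep'
$M '{"translation":[[0.5,0,0],[1,0.1,0],[1.5,0.1,0],[1.5,0.1,0]],"yaw":[0,0,0,0],"gripper":[255,255,255,255]}' 6
```

```text
time_s: 14.17
ee_pos: [0.583, 0.0857, 0.0313]
eef_rot: [-3.134, 0.002, 1.639]
force: [-11.3, -0.6, 7.6]
grip_width: 0.0095
```

```bash
M='python3 -m creep'
$M '{"translation":[[0.5,0,0],[1,0.1,0],[1.5,0.1,0],[1.5,0.1,0]],"yaw":[0,0,0,0],"gripper":[255,255,255,255]}' 6
```

```text
time_s: 14.5
ee_pos: [0.5835, 0.0857, 0.0313]
eef_rot: [-3.131, 0.002, 1.639]
force: [-11.7, -1.1, 6.7]
grip_width: 0.0109
```

The stop was met at leg x ≈ 0.5822 m, with the push levelling off near 11.5 N because the 6 N grip yields. I'll raise the grip to 8 N and hold for about a second.

```bash
M='python3 -m creep'
$M '{"translation":[[0.8,0,0],[0.8,0,0]],"yaw":[0,0,0],"gripper":[255,255]}' 7.5; $M '{"translation":[[0.8,0,0],[0.8,0,0]],"yaw":[0,0],"gripper":[255,255]}' 7.5
```

```text
time_s: 14.67
ee_pos: [0.5831, 0.0857, 0.0313]
eef_rot: [-3.128, 0.002, 1.639]
force: [-14.1, -1.1, 9.6]
grip_width: 0.0095invalid input
```

```bash
M='python3 -m creep'
$M '{"translation":[[0.6,0,0],[0.6,0,0],[0.6,0,0],[0.6,0,0],[0.6,0,0]],"yaw":[0,0,0,0,0],"gripper":[255,255,255,255,255]}' 7.5
```

```text
time_s: 15.08
ee_pos: [0.5825, 0.0857, 0.0313]
eef_rot: [-3.124, 0.002, 1.639]
force: [-14.2, -0.1, 8.6]
grip_width: 0.0087
```

```bash
M='python3 -m creep'
$M '{"translation":[[0.6,0,0],[0.6,0,0],[0.6,0,0],[0.6,0,0],[0.6,0,0]],"yaw":[0,0,0,0,0],"gripper":[255,255,255,255,255]}' 7.5
```

```text
time_s: 15.5
ee_pos: [0.5824, 0.0856, 0.0313]
eef_rot: [-3.122, 0.002, 1.639]
force: [-9.0, -0.4, 5.3]
grip_width: 0.0088
```

```bash
M='python3 -m creep'
$M '{"translation":[[1,0,0],[1,0,0],[1.2,0,0],[1.2,0,0],[1.2,0,0]],"yaw":[0,0,0,0,0],"gripper":[255,255,255,255,255]}' 7.5
```

```text
time_s: 15.92
ee_pos: [0.5825, 0.0856, 0.0313]
eef_rot: [-3.119, 0.002, 1.639]
force: [-13.8, -1.3, 6.4]
grip_width: 0.0086
```

```bash
M='python3 -m creep'
$M '{"translation":[[0,0,0],[0,0,0],[0,0,0],[0,0,0],[0,0,0]],"yaw":[0,0,0,0,0],"gripper":[170,170,170,170,170]}'
$M '{"translation":[[0,0,0],[0,0,30],[0,0,60],[0,0,90],[0,0,110]],"yaw":[0,0,0,0,0],"gripper":[170,170,170,170,170]}'
python3 - <<'E'
from h import *
import pickle
o=ctrl.get_obs();c=shot('wrist');pickle.dump((o,c),open('e.pkl','wb'))
im=c['pixels'][:,:,::-1];cv2.imwrite('pics/7.png',im)
print(o['ee_pos'],o['eef_rot'],o['force'])
E
```

```text
time_s: 16.33
ee_pos: [0.5827, 0.0856, 0.0313]
eef_rot: [-3.12, 0.002, 1.639]
force: [0.2, 0.2, -0.4]
grip_width: 0.0311
time_s: 16.75
ee_pos: [0.5833, 0.0857, 0.1442]
eef_rot: [-3.123, 0.002, 1.639]
force: [0.3, 0.3, 0.2]
grip_width: 0.0314
[0.58329302 0.08567828 0.14424687] [-3.12254125e+00  2.32789390e-03  1.63906464e+00] [0.32494952 0.32615636 0.18021587]
```

View pics/7.png

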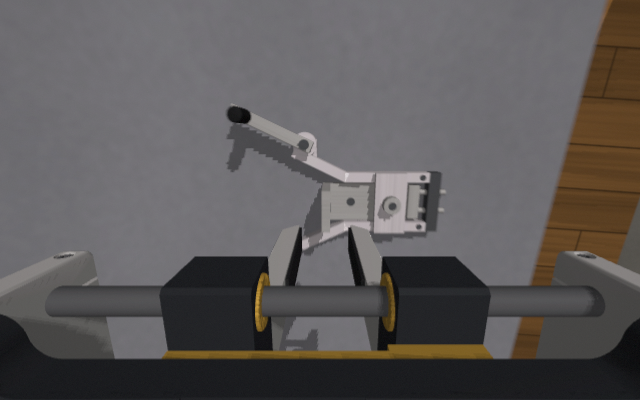

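The bracket sits under the bridge, with its leg at about (326,208). The latch is still open, with the peg at (240,115) and the pivot at (304,145). I'll measure these and plan the peg sweep with closed fingers.

```bash
python3 - <<'E'
from h import *
import pickle
o,c=pickle.load(open('e.pkl','rb'));P=cloud(c,o)
def rect(n,q):print(n,len(q),[np.round(x,2) for x in cv2.minAreaRect((q[:,:2]*1000).astype(np.float32))])
L=P[178:236,315:345].reshape(-1,3);l=L[(L[:,2]>.042)&(L[:,2]<.06)];rect('leg',l);print(l[:,2].max())
B=P[178:225,333:372].reshape(-1,3);b=B[(B[:,2]>.003)&(B[:,2]<.013)];print('base z',np.median(b[:,2]),'slope',np.linalg.lstsq(np.c_[b[:,:2],np.ones(len(b))],b[:,2],rcond=None)[0][:2])
J=P[165:240,370:415].reshape(-1,3);rect('bridge',J[(J[:,2]>.0175)&(J[:,2]<.023)])
B=P[95:165,220:320].reshape(-1,3);rect('bar',B[(B[:,2]>.02)&(B[:,2]<.028)]);p=B[(B[:,2]>.049)&(B[:,2]<.06)];rect('peg',p)
pv=np.array([556,143.7])
for a in(158,170,185,200,215,230,245,260,270,275):
    r=np.radians(a);t=np.array([-np.sin(r),np.cos(r)]);q=pv+62*np.array([np.cos(r),np.sin(r)])-15*t
    print(a,q.round(0),'yawabs',round(max(1.64,1.64+r-np.radians(184)),3))
E
```

```text
leg 335 [array([581.49,  85.18]), array([ 6.72, 39.8 ]), np.float64(3.92)]
0.05105579570304536
base z 0.007290170233769655 slope [ 0.01059117 -0.00939724]
bridge 1575 [array([647.22,  89.78]), array([32.33, 62.88]), np.float64(3.69)]
bar 872 [array([523.05, 156.73]), array([12.79, 85.53]), np.float64(68.04)]
peg 219 [array([498.4 , 166.25]), array([12.91, 13.26]), np.float64(0.24)]
158 [504. 181.] yawabs 1.64
170 [498. 169.] yawabs 1.64
185 [493. 153.] yawabs 1.657
200 [493. 137.] yawabs 1.919
215 [497. 120.] yawabs 2.181
230 [505. 106.] yawabs 2.443
245 [516.  94.] yawabs 2.705
260 [530.  85.] yawabs 2.966
270 [541.  82.] yawabs 3.141
275 [546.  81.] yawabs 3.228
```

```bash
M='python3 -m creep'
$M '{"translation":[[-25,36,0],[-50,72,0],[-79,110,0],[-79,110,0],[-79,110,0]],"yaw":[0,0,0,0,0],"gripper":[255,255,255,255,255]}' 20
$M '{"translation":[[0,0,0],[0,0,-30],[0,0,-60],[0,0,-85],[0,0,-91]],"yaw":[0,0,0,0,0],"gripper":[255,255,255,255,255]}'
$M '{"translation":[[0,0,0],[0,0,0]],"yaw":[0,0],"gripper":[255,255]}'
```

```text
time_s: 17.22
ee_pos: [0.5043, 0.1978, 0.1477]
eef_rot: [-3.127, 0.002, 1.642]
force: [0.3, 0.2, 0.2]
grip_width: 0.0023
time_s: 17.63
ee_pos: [0.5033, 0.196, 0.0528]
eef_rot: [-3.122, 0.003, 1.641]
force: [-0.1, -0.4, -0.5]
grip_width: 0.0006
time_s: 17.8
ee_pos: [0.5039, 0.1952, 0.053]
eef_rot: [-3.122, 0.004, 1.64]
force: [-0.6, 0.5, -0.0]
grip_width: 0.0002
```

```bash
M='python3 -m creep'
$M '{"translation":[[0,-8,0],[0,-15,0],[-3,-21,0],[-6,-27,0],[-8,-34,0]],"yaw":[0,0,0,0,0],"gripper":[255,255,255,255,255]}'
```

```text
time_s: 18.22
ee_pos: [0.4958, 0.1606, 0.0536]
eef_rot: [-3.123, 0.003, 1.64]
force: [0.1, 1.6, -0.1]
grip_width: 0.0004
```

```bash
M='python3 -m creep'
$M '{"translation":[[-2,-8,0],[-3,-16,0],[-3,-24,0],[-2,-32,0],[0,-40,0]],"yaw":[0.02,0.1,0.2,0.3,0.4],"gripper":[255,255,255,255,255]}'
```

```text
time_s: 18.63
ee_pos: [0.4956, 0.1199, 0.0539]
eef_rot: [-3.123, 0.003, 2.045]
force: [0.1, 2.0, -1.6]
grip_width: 0.0005
```

```bash
M='python3 -m creep'
$M '{"translation":[[4,-7,0],[9,-14,0],[14,-20,-1],[20,-26,-1],[25,-30,-1]],"yaw":[0.12,0.24,0.36,0.48,0.6],"gripper":[255,255,255,255,255]}'
```

```text
time_s: 19.05
ee_pos: [0.5205, 0.089, 0.053]
eef_rot: [-3.123, 0.003, 2.65]
force: [-0.6, 1.0, -0.3]
grip_width: 0.0006
```

```bash
M='python3 -m creep'
$M '{"translation":[[5,-2,0],[10,-4,0],[15,-6,0],[19,-7,0],[20.5,-7,0]],"yaw":[0.12,0.24,0.36,0.48,0.52],"gripper":[255,255,255,255,255]}'
```

```text
time_s: 19.47
ee_pos: [0.5409, 0.0811, 0.0531]
eef_rot: [-3.122, 0.003, -3.106]
force: [-1.8, -1.5, 0.4]
grip_width: 0.0005
```

```bash
M='python3 -m creep'
$M '{"translation":[[1,0,0],[2,0,0],[2.5,0,0]],"yaw":[0,0,0],"gripper":[255,255,255]}'
```

```text
time_s: 19.72
ee_pos: [0.5432, 0.0808, 0.0531]
eef_rot: [-3.122, 0.002, -3.108]
force: [-1.9, -1.2, -0.1]
grip_width: 0.0001
```

```bash
M='python3 -m creep'
$M '{"translation":[[0.7,0,0],[1.4,0,0],[2,0,0],[2,0,0]],"yaw":[0,0,0,0],"gripper":[255,255,255,255]}'
```

```text
time_s: 20.05
ee_pos: [0.5447, 0.0807, 0.0531]
eef_rot: [-3.122, 0.001, -3.108]
force: [-5.5, -2.2, 3.1]
grip_width: 0.0008
```

```bash
M='python3 -m creep'
$M '{"translation":[[0.7,0,0],[1.4,0,0],[2,0,0],[2,0,0]],"yaw":[0,0,0,0],"gripper":[255,255,255,255]}'
```

```text
time_s: 20.38
ee_pos: [0.5451, 0.0807, 0.0529]
eef_rot: [-3.122, -0.004, -3.109]
force: [-15.0, -2.4, 8.8]
grip_width: 0.0007
```

The latch met its stop at x ≈ 0.545, as predicted. I'll back off, lift and check.

```bash
M='python3 -m creep'
$M '{"translation":[[-5,0,0],[-15,0,0],[-25,0,0],[-35,0,20],[-45,0,50]],"yaw":[0,0,0,0,0],"gripper":[255,255,255,255,255]}'
$M '{"translation":[[-40,0,30],[-80,0,60],[-90,0,90],[-90,0,110],[-90,0,110]],"yaw":[-0.12,-0.24,-0.36,-0.48,-0.6],"gripper":[255,255,255,255,255]}'
python3 - <<'E'
from h import *
import pickle
o=ctrl.get_obs();w=shot('wrist');c=shot('top');pickle.dump((o,w,c),open('f.pkl','wb'))
a=w['pixels'][:,:,::-1];b=cv2.resize(c['pixels'][138:230,245:330,::-1],None,fx=4,fy=4,interpolation=cv2.INTER_CUBIC)
im=np.zeros((400,800,3),np.uint8);im[:,:460]=cv2.resize(a[:,180:],(460,400));im[:b.shape[0],460:]=b[:,:340];cv2.imwrite('pics/8.png',im)
print(o['ee_pos'],o['eef_rot'],o['force'],o['time_s'])
E
```

```text
time_s: 20.8
ee_pos: [0.4984, 0.0806, 0.1014]
eef_rot: [-3.122, -0.008, -3.109]
force: [0.6, 0.4, -0.1]
grip_width: 0.0005
time_s: 21.22
ee_pos: [0.4091, 0.081, 0.2165]
eef_rot: [-3.127, -0.001, 2.569]
force: [0.6, -0.5, 0.0]
grip_width: 0.0006
[0.40911012 0.08095985 0.21650777] [-3.12716565e+00 -9.34871670e-04  2.56868119e+00] [ 0.61871016 -0.5270538   0.01191571] 21.2167
```

View pics/8.png

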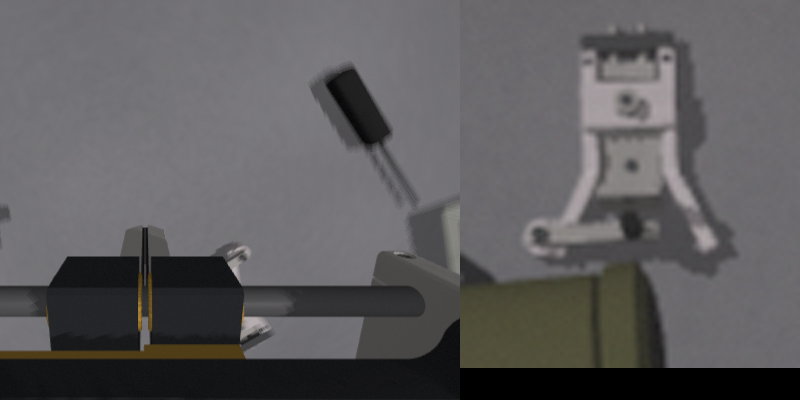

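The top crop shows the bar lying straight across the mouth behind the leg, with the pivot at (540,236) and the peg at (631,224). Quick numeric check before handing in.

```bash
python3 - <<'E'
from h import *
import pickle
o,w,c=pickle.load(open('f.pkl','rb'));P=cloud(c)
c0=pickle.load(open('a.pkl','rb'))['top'];P0=cloud(c0)
X=lambda u,v:(245+(u-460)/4,138+v/4)
f=lambda uv,z:onplane(c,[X(*uv)],z)[0]*1000
pv=f((540,236),.024);pg=f((631,224),.054);v=pg-pv
print('joint est',np.radians(np.degrees(np.arctan2(v[1],v[0]))%360-153.9))
def rect(n,q):print(n,len(q),[np.round(x,2) for x in cv2.minAreaRect((q[:,:2]*1000).astype(np.float32))])
m=lambda P,x0,x1,y0,y1,z0,z1:P[(P[...,0]>x0)&(P[...,0]<x1)&(P[...,1]>y0)&(P[...,1]<y1)&(P[...,2]>z0)&(P[...,2]<z1)]
rect('leg',m(P,.57,.6,.05,.12,.042,.058));b=m(P,.53,.575,.05,.16,.019,.029);rect('bar',b)
for n,r in(('ram',(.6,.73,-.26,-.14,.03,.06)),('hex',(.38,.6,.3,.4,.01,.03))):
    a,b=m(P0,*r),m(P,*r);print(n,a.mean(0).round(4),b.mean(0).round(4))
ctrl.hand_in()
E
```

```text
joint est 2.0787285181193695
leg 59 [array([581.59,  82.73]), array([ 9.52, 39.41]), np.float64(4.37)]
bar 132 [array([556.41, 106.65]), array([16.46, 85.75]), np.float64(6.93)]
ram [ 0.6623 -0.2003  0.0403] [ 0.6629 -0.2004  0.0407]
hex [0.472  0.3539 0.0194] [0.4723 0.354  0.0192]
the job is handed in; nothing more can be done
```

The bracket is home in the drill jig with the latch shut behind it, and I have handed the job in at about 21 s of the 72 s. I got no verdict back.

- **Bracket:** I took the smallest of the three brackets (base measured 90 x 40 mm), set it down in the mouth and slid it in under a 6 N grip.
- **Seating:** It met the stop with its nose at about x = -7 mm of the jig by my estimate. I then leaned on it for a little over a second. The readings were about 14 N at the wrist, with a dip to 9 N in between.
- **Latch:** I swept the peg round with closed fingers until the latch met its own stop, pushing up to 15 N there, and then drew clear.

**Last checks**
- The leg is aligned with the jig to within about 0.5°, and the base measured level before I shut the latch.
- The latch angle from picking pixels in the top view is about 2.08 rad (shut is 2.094).
- The ramekin and hex key moved less than 1 mm.
- One check disagreed: a coarse depth fit of the bar in the top view gave about 3° less closed, roughly 2.04 rad. That is still above the 1.98 needed.
- The top camera reads y about 2.5 mm lower than the wrist camera. I worked from the wrist camera.
- The tool leaned about 0.02 rad while pressing.

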